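# Dock the handhelds after the morning round

## Robot

A 6-joint arm with a two-finger parallel gripper is mounted at the origin on a cart in front of the work surface, level with it; the furniture and walls round the work are solid. World frame = base frame: x ahead of the robot, y to its left, z up, the work surface at z = 0. Lengths are in m, angles in rad, forces in N, time in s.
With the tool pointing down it reaches from about 0.35 to 0.95 m from the base axis. Payload 17.4 kg.
Tool frame: the origin (TCP) lies on the centre line of the jaws, within the pads' length; the fingertips stand 22 mm ahead of it and the grasp point (between the pads) lies 3 mm ahead of it; z points along the fingers, y is the line along which they close (so a half turn about z gives the same grasp; the last joint's range is limited). The gripper opens to 93 mm and grips with 3 to 60 N. Pads are 15 mm wide; open, the fingers measure 128 mm over their backs; the gripper's body (75 mm by 188 mm) begins 65 mm behind the grasp point.
Start: joints at [-1.381, 0.116, 1.442, -0, 1.584, -0.038], TCP at [0.152, -0.658, 0.241] pointing down, gripper open.
Joint ranges: [-2.83, 2.83], [-0.83, 2.19], [0.07, 2.5], [-1.14, 4.28], [0.01, 3], [-2.97, 2.97]. Speed limits (rad/s): [1.89, 1.89, 2.22, 3.14, 3.14, 3.14].

## Interface

Orientations are given as a rotation vector (axis times angle).
In Python, from plant import env, get_image, camera_params, workorder, find_in, masks_of, pinpoint gives the robot as it stands.
- The arm moves only by the tool jog_arm, never from a script. Its argument "deltas" is text: rows parted by semicolons, each of 7 numbers parted by spaces: the shift along the tool's x, y, z in m, then the turn, a rotation vector about the tool's x, y, z in rad, then the opening in per cent of the stroke, from 0 (shut) to 100 (fully open). In form: tx ty tz ax ay az hand; .... A call has 1 to 20 rows; each row shifts and turns the commanded pose from where the row before left it, along the tool's axes as they then stand; what a row does not reach is not made up. A row lasts 1/12 s, in which the tool goes at most 41.7 mm and 7.16 degrees, less where a joint would pass 70% of its speed; a pose out of reach is approached as far as the arm can. A call is refused whole if a number of a shift passes 0.0417 or a number of a turn 0.125, either way. A call with a gripper value outside its range is refused whole. The fingers move at their own pace and stop on an object; "newtons" is the grip in N (left out, the last holds). Time passes only in rows, so rows that do not move let the fingers close. It gives the time, the measured TCP pose, the force, the opening and the grip force at its end, in the units of the state.
- env.sense(): the state, without advancing time (a new reading comes with each control period).
- get_image(name): name is "side" or "top" or "wrist"; returns (picture, depth): 400x640x3 uint8, red, green, blue; 400x640 float32, m along the optical axis (not along the pixel's ray), 0 where there is no reading.
- camera_params(name): a dict with "camera_matrix" (3x3 intrinsics, pixels), "camera_from_world" (4x4, takes a point from world to camera coordinates). Camera axes: x right, y up, looking along -z (the intrinsics and any distortion apply to the point x, -y, -z); pixel columns grow to the right and rows downward; lengths in m; the calibration is good to about 2 mm. A picture is of the moment at which its call begins: read the wrist's pose just before it. camera_params takes no time and is no camera call; for the wrist camera it gives the pose at the moment of the call.
- workorder.sign_off(): hands the job in; it is judged then, once.
Trained networks look in the newest picture that a camera, given by its name, has taken for a name from the list of things; names that differ only in an ending like _2 or _b are one class to them, and where a whole thing is asked for, a point or a joint stands for the part that bears it (a point fixed in the world has none). Each returns a list of dicts, best first, with "confidence" (0 to 1); they miss things now and then, are a little off and sometimes report something else, mostly with a low value. They report only what shows in the picture. A call takes as long as a camera call. They do not tell look-alikes from the thing itself.
- find_in(camera, name): "centre" ([x, y, z] in m, in world coordinates, good to about 4 mm: the middle of the surface that is visible of it).
- masks_of(camera, name): "mask" (400x640 bool, what is visible of it).
- pinpoint(camera, name): "centre" ([x, y, z] in m, in world coordinates, good to about 4 mm: a listed point, or the origin of a listed thing).
The state is a dict: "time": time; "q": joint angles; "dq": joint speeds; "effort": joint torques, N m; "tool_pos": TCP position; "tcp_rot": TCP orientation; "force": force on the tool from outside, world axes, zero at the start; "moment": the same for the moment, N m; "gripper_width": finger opening in m; "gripper_force": force on a finger pad.
Only numpy, scipy, OpenCV 4.12 (cv2) and the standard library are available. Lean on these libraries where they do the work, as an engineer would, in place of code of your own. Each camera call takes 0.05 s, during which the arm holds its last target. There are 200 camera calls.

## Task

The four handheld devices from the morning round were left in a pile on the worktop and need charging. Take the pile apart and lay each device in the charging cradle of its own size, screen up, brass contacts at the cradle's contact end, sitting fully down and flat in the pocket. Do not drop any of them, and leave the cream jar and the dropper bottle standing where they are.

Things in the scene. Friction and masses are not known exactly. Their poses are not given: they have to be found in the camera images.
- monitor: largest handheld (monitor): white, grey corner blocks; wide screen, five keys in a row by the contact end. Flat box 136 (x) x 66 (y) x 24 mm high, screen up; at the start bottom of the pile, on the worktop, head end roughly away from the robot. Origin: underside, middle of the contact end (two brass pads); +x to the head end, middle of the case at x = 68 mm. Grip across the width at the middle.
- oximeter: second largest handheld (oximeter): white; squarish screen, cross of five round keys by the contact end. Flat box 112 (x) x 56 (y) x 22 mm high, screen up; at the start lies flat on the monitor, head end roughly away from the robot. Origin: underside, middle of the contact end (two brass pads); +x to the head end, middle of the case at x = 56 mm. Grip across the width at the middle.
- meter: third handheld (glucose meter): white; one screen, row of three round keys by the contact end. Flat box 88 (x) x 47 (y) x 20 mm high, screen up; at the start lies flat on the oximeter, head end roughly away from the robot. Origin: underside, middle of the contact end (two brass pads); +x to the head end, middle of the case at x = 44 mm. Grip across the width at the middle.
- pager: smallest handheld (call unit): white; slim window, one large round key by the contact end. Flat box 64 (x) x 38 (y) x 18 mm high, screen up; at the start lies flat on the meter, head end roughly away from the robot. Origin: underside, middle of the contact end (two brass pads); +x to the head end, middle of the case at x = 32 mm. Grip across the width at the middle.
- monitor_cradle: cradle of the monitor, fixed: grey, about 175 x 93 mm; green lamp at the contact end, nearer the robot. Pocket 141 x 71 mm, floor 12 mm above the worktop; end walls and corner guides rise 11 mm more, the upper 7 flaring 5 mm out; long sides open for fingers over the middle 92 mm. Origin: at worktop height under where the seated monitor's origin belongs; +x to the head end.
- oximeter_cradle: cradle of the oximeter, fixed: grey, about 151 x 83 mm; green lamp at the contact end, nearer the robot. Pocket 117 x 61 mm, floor 12 mm above the worktop; end walls and corner guides rise 11 mm more, the upper 7 flaring 5 mm out; long sides open for fingers over the middle 76 mm. Origin: at worktop height under where the seated oximeter's origin belongs; +x to the head end.
- meter_cradle: cradle of the meter, fixed: grey, about 127 x 74 mm; green lamp at the contact end, nearer the robot. Pocket 93 x 52 mm, floor 12 mm above the worktop; end walls and corner guides rise 11 mm more, the upper 7 flaring 5 mm out; long sides open for fingers over the middle 59 mm. Origin: at worktop height under where the seated meter's origin belongs; +x to the head end.
- pager_cradle: cradle of the pager, fixed: grey, about 103 x 65 mm; green lamp at the contact end, nearer the robot. Pocket 69 x 43 mm, floor 12 mm above the worktop; end walls and corner guides rise 11 mm more, the upper 7 flaring 5 mm out; long sides open for fingers over the middle 43 mm. Origin: at worktop height under where the seated pager's origin belongs; +x to the head end.
- pot_cream: round cream jar with a tan lid, 62 mm across, 35 mm high, loose beside the pile; not to be moved. Origin: centre of its underside, z up.
- dropper: small brown dropper bottle, 33 mm across, 102 mm high, standing loose beside the pile; not to be moved. Origin: centre of its underside, z up.
Mind the look-alikes: they are no part of the job. What is shaped like the pager but blue or turquoise is not meant.

How it is judged:
By the outcome, as a careful person would: the job done as asked, in the order asked, and still so for the second after the job is handed in, with the robot touching nothing.
It also fails if it takes over 102 s, if anything falls off the work surface, if the arm or the gripper's body presses on something with over 40 N, if the wrist force passes 120 N, or if a joint passes its speed limit or range.

## Working session

There is one attempt and no reset: what is moved stays moved. The work goes in short steps, Python scripts to look and compute and a tool call to move; the robot and the scene stay as the last step left them, time stands still between calls to the robot, and variables do not carry over. Pictures are saved under pics/ and viewed, at most 16 in all, crops included, and the job is handed in when it is done.

Besides the shell and the picture viewer there is one more tool, called after ">>>" as name(argument=value, ...), one argument or row to a line, values as JSON. jog_arm: Moves the arm, as the interface text tells. Its arguments: {"type":"object","properties":{"deltas":{"type":"string"},"newtons":{"type":"number"}},"required":["deltas"]}

```bash
mkdir -p pics; ls
python3 - <<'E'
from plant import *
import cv2
print(env.sense())
for c in("top","side"):
    im,d=get_image(c); cv2.imwrite(f"pics/{c}0.png",im[:,:,::-1])
    p=camera_params(c); print(c,p)
    if c=="top":
        import numpy as np; np.save("pics/top_d.npy",d)
    for n in ["monitor","oximeter","meter","pager","monitor_cradle","oximeter_cradle","meter_cradle","pager_cradle","pot_cream","dropper"]:
        print(c,n,"F",[(r["centre"],r["confidence"]) for r in find_in(c,n)][:3],"P",[(r["centre"],r["confidence"]) for r in pinpoint(c,n)][:3])
E
```

```text
pics
{'time': 0.0, 'q': array([-1.38079426e+00,  1.16508544e-01,  1.44227137e+00, -9.40023602e-07,
        1.58398797e+00, -3.77667922e-02]), 'dq': array([-0.00011334, -0.00066408,  0.00096137,  0.001863  ,  0.0014483 ,
       -0.00083038]), 'effort': array([-1.87844627e-03, -7.21269894e+01, -6.22604728e+01,  7.79098738e-02,
        2.37884192e-02, -1.05208355e-04]), 'tool_pos': array([ 0.15239764, -0.65739027,  0.23988616]), 'tcp_rot': array([-3.12007780e+00, -3.56872430e-01,  1.41800495e-04]), 'force': array([-0.78112329,  0.05702571,  0.16383083]), 'moment': array([-0.04968304, -0.04797094, -0.02035427]), 'gripper_force': 0.0, 'gripper_width': 0.0930285933509544}
top {'camera_matrix': array([[475.26711928,   0.        , 327.19610597],
       [  0.        , 475.26711928, 190.93051356],
       [  0.        ,   0.        ,   1.        ]]), 'camera_from_world': array([[ 0.01753662, -0.99983805, -0.00404279, -0.02940533],
       [ 0.99156459,  0.01687188,  0.12851068, -0.48105295],
       [-0.12842165, -0.00626233,  0.99169989, -1.08156818],
       [ 0.        ,  0.        ,  0.       
[... 1966 characters left out ...]
0.8), ([0.4201, -0.0699, 0.0807], 0.68)] P [([0.3976, -0.0683, 0.0642], 0.73), ([0.4073, 0.0699, -0.0039], 0.64), ([0.364, -0.0633, -0.0009], 0.15)]
side monitor_cradle F [([0.6334, -0.2959, 0.0149], 0.88)] P [([0.5706, -0.2979, 0.0001], 0.96)]
side oximeter_cradle F [([0.609, -0.1516, 0.0089], 0.87)] P [([0.5588, -0.1544, -0.0016], 0.81)]
side meter_cradle F [([0.591, 0.1689, 0.0091], 0.69)] P [([0.5565, 0.1684, -0.0031], 0.9)]
side pager_cradle F [([0.5811, 0.0165, 0.0112], 0.82)] P [([0.5601, 0.0114, -0.0011], 0.91)]
side pot_cream F [([0.6303, -0.2968, 0.0128], 0.6), ([0.6098, -0.1514, 0.0109], 0.15)] P []
side dropper F [([0.378, 0.2391, 0.0485], 0.88)] P [([0.3919, 0.2344, 0.0], 0.79)]
```

Run:
```python
import cv2
a=cv2.imread("pics/top0.png")
cv2.imwrite("pics/crop0.png",cv2.resize(a[100:400,200:480],(800,600)) if 0 else cv2.resize(a[180:360,230:470],(800,600),interpolation=cv2.INTER_CUBIC))
```

```text
(no output)
```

View pics/top0.png

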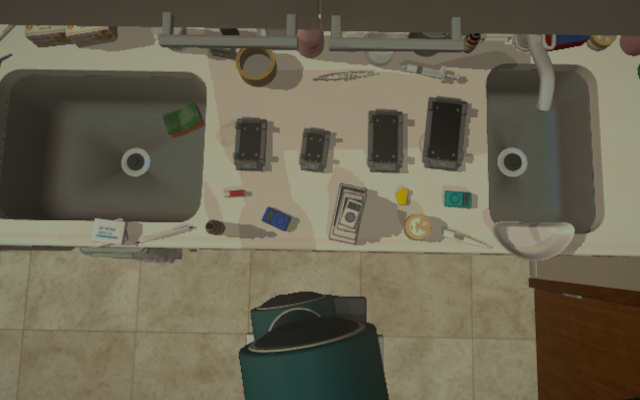

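View pics/crop0.png

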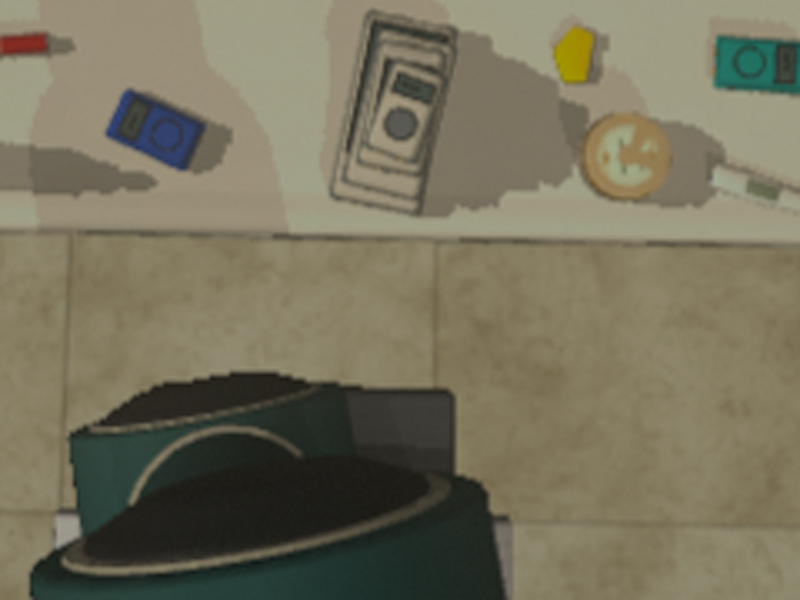

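Top view: the pile is at (348,213), head end away from the robot, with the white pager on top. The blue unit at (277,219) and turquoise unit at (457,199) are decoys. In the enlarged crop the white pager with its round key sits on the pile. Cradles run left to right: meter (250,143), pager (315,149), oximeter (385,140), monitor (446,132). The jar is at (418,227) and the dropper at (215,227).

```bash
cat > h.py <<'E'
from plant import *
import numpy as np, cv2
def cloud(c):
    im,d=get_image(c); p=camera_params(c); K=p["camera_matrix"]; T=np.linalg.inv(p["camera_from_world"])
    v,u=np.mgrid[:400,:640]
    P=np.stack([(u-K[0,2])/K[0,0]*d,-(v-K[1,2])/K[1,1]*d,-d],-1)
    W=P@T[:3,:3].T+T[:3,3]; W[d<=0]=np.nan
    return im,d,W
def rect(P):
    (cx,cy),(w,h),a=cv2.minAreaRect((P[:,:2]*1000).astype(np.float32))
    if w<h: w,h,a=h,w,a+90
    a=(a+90)%180-90
    return np.round([cx,cy,w,h,a],1)
def pose():
    s=env.sense(); from scipy.spatial.transform import Rotation as R
    M=R.from_rotvec(s["tcp_rot"]).as_matrix()
    return s, np.arctan2(M[1,0],M[0,0]), M
E
python3 - <<'E'
from h import *
for c in("top","side"):
    im,d,W=cloud(c); x,y,z=np.moveaxis(W,-1,0)
    t=(abs(x-.5)<.1)&(abs(y-.1)<.03)&(abs(z)<.01); print(c,"table z",np.median(z[t]))
    B=(abs(x-.43)<.1)&(abs(y+.065)<.06)
    print(np.histogram(z[B],bins=np.arange(-.006,.1,.004)))
    for n,lo in(("monitor",.012),("oximeter",.035),("meter",.056),("pager",.075)):
        print(n,rect(W[B&(z>lo)]), np.median(z[B&(z>lo)&(z<lo+.02)]))
    for n,(cx,cy) in dict(mon=(.635,-.298),oxi=(.612,-.155),met=(.592,.169),pag=(.584,.012)).items():
        L=dict(mon=(141,71),oxi=(117,61),met=(93,52),pag=(69,43))[n]
        b=(abs(x-cx)<L[0]/2000+.03)&(abs(y-cy)<L[1]/2000+.02)
        k=b&(abs(z-.023)<.004); f=b&(abs(z-.012)<.004)&(abs(x-cx)<L[0]/2000)&(abs(y-cy)<L[1]/2000)
        print(n,"top",rect(W[k]),np.median(z[k]),"floor",rect(W[f]),np.median(z[f]),f.sum())
    if c=="top":
        hi=(z>.15)&(x>.3); print("tall pts x>.3, y range by y-bin minx:",[(round(q,2),round(np.nanmin(x[hi&(abs(y-q)<.025)]),3) if (hi&(abs(y-q)<.025)).any() else None) for q in np.arange(-.5,.4,.05)])
print(camera_params("wrist"))
E
```

```text
top table z 0.001438970965083497
(array([ 129, 1141,  928,   95,   27,   22,   86,  220,   91,   21,   54,
         33,  126,  123,    6,   39,   45,  103,  125,   10,   45,   69,
        241,  121,    2,    0]), array([-0.006, -0.002,  0.002,  0.006,  0.01 ,  0.014,  0.018,  0.022,
        0.026,  0.03 ,  0.034,  0.038,  0.042,  0.046,  0.05 ,  0.054,
        0.058,  0.062,  0.066,  0.07 ,  0.074,  0.078,  0.082,  0.086,
        0.09 ,  0.094,  0.098]))
monitor [432.  -70.8 136.3  67.1 -10.9] 0.02405151657838367
oximeter [429.4 -74.4 111.6  55.7 -13.2] 0.04511210434426616
meter [431.9 -75.   88.3  47.9 -11. ] 0.06582049634833798
pager [427.9 -76.   64.   37.7 -18.8] 0.08460416777290636
mon top [ 631.  -302.   173.8   93.4   -5.8] 0.02302783039984657 floor [ 6.352e+02 -2.982e+02  1.400e+02  7.120e+01  4.000e-01] 0.013068515825087612 1421
oxi top [ 610.7 -158.4  149.3   82.4   -1.1] 0.02305563171872871 floor [ 612.  -154.9  116.8   60.7    0. ] 0.013218862820756128 974
met top [596.9 167.  125.   74.2  -1. ] 0.023395432176218867 floor [5.919e+02 1.690e+02 9.210e+01 5.190e+01 2.000e-01
[... 1871 characters left out ...]
e+01 2.000e-01] 0.022839722299284104 floor [5.921e+02 1.689e+02 9.190e+01 5.110e+01 1.000e-01] 0.01289142130688653 288
pag top [585.4  10.9 102.1  67.   -7.5] 0.02268441307188729 floor [5.844e+02 1.210e+01 6.760e+01 4.250e+01 3.000e-01] 0.01302285485531951 147
{'camera_matrix': array([[290.59899191,   0.        , 318.55930376],
       [  0.        , 290.59899191, 198.5894079 ],
       [  0.        ,   0.        ,   1.        ]]), 'camera_from_world': array([[ 0.22599509, -0.97412789, -0.00103777, -0.6741911 ],
       [ 0.93899667,  0.21812802, -0.26590492,  0.03174096],
       [ 0.25925177,  0.05911874,  0.9639987 , -0.39087638],
       [ 0.        ,  0.        ,  0.        ,  1.        ]])}
```

>>> jog_arm(
  deltas="0 0 -0.02 0 0 0.114 100; 0.01 -0.02 -0.02 0 0 0.114 100; 0.02 -0.04 -0.01 0 0 0 100; 0.02 -0.04 -0.01 0 0 0 100; 0.02 -0.04 -0.01 0 0 0 100; 0.02 -0.04 -0.01 0 0 0 100; 0.02 -0.04 -0.01 0 0 0 100; 0.02 -0.04 -0.01 0 0 0 100; 0.02 -0.04 -0.01 0 0 0 100; 0.02 -0.04 -0.01 0 0 0 100; 0.02 -0.04 0 0 0 0 100; 0.02 -0.04 0 0 0 0 100; 0.02 -0.04 0 0 0 0 100; 0.02 -0.04 0 0 0 0 100; 0.02 -0.04 0 0 0 0 100; 0.01 -0.03 0 0 0 0 100; 0 -0.02 0 0 0 0 100; 0 0 0 0 0 0 100",
)

```text
time: 3.7
tool_pos: [0.4091, -0.1063, 0.3537]
tcp_rot: [-3.141, -0.006, -0.001]
force: [-0.8, 0.2, -0.2]
gripper_width: 0.093
gripper_force: 0.0
```

Run:
```python
from h import *
im,d,W=cloud("top"); x,y,z=np.moveaxis(W,-1,0)
hi=(z>.15)&(x>.45)&(abs(y)<.5)
for q in(-.3,-.15,.0,.15):
    m=hi&(abs(y-q)<.08); print(q,"x",np.percentile(x[m],[0,5,50]),"z",np.percentile(z[m],[0,5,50,100]))
im,d,W=cloud("wrist"); cv2.imwrite("pics/w1.png",im[:,:,::-1]); np.save("pics/w1.npy",W)
print(np.linalg.inv(camera_params("wrist")["camera_from_world"])[:3,3])
x,y,z=np.moveaxis(W,-1,0)
B=(abs(x-.43)<.1)&(abs(y+.065)<.06)
for n,lo in(("monitor",.012),("oximeter",.035),("meter",.056),("pager",.075)):
    print(n,rect(W[B&(z>lo)]), np.median(z[B&(z>lo)&(z<lo+.02)]),(B&(z>lo)).sum())
print(np.nanmin(x),np.nanmax(x),np.nanmin(y),np.nanmax(y))
```

```text
-0.3 x [0.58603254 0.58680255 0.5875574 ] z [0.6233791  0.6283507  0.66178062 0.69992966]
-0.15 x [0.45000642 0.54990405 0.58737873] z [0.60342226 0.63069852 0.66477237 0.69701153]
0.0 x [0.45000642 0.46238429 0.5871434 ] z [0.60342226 0.63307298 0.66528635 0.6933498 ]
0.15 x [0.55010906 0.55183565 0.58807016] z [0.62518641 0.63210318 0.66380383 0.68752667]
[ 0.48217524 -0.10829743  0.49751625]
monitor [431.5 -72.3 135.1 104.  -11.3] 0.02312554062397265 47466
oximeter [430.1 -71.6 110.9 103.5 -14. ] 0.0446107852417611 46608
meter [430.8 -76.   92.3  88.  -50.8] 0.06500960103772274 45957
pager [436.  -72.8  82.9  79.  -48.1] 0.08348709471761656 45287
-0.7557085569437776 0.7319223011918438 -0.8724936590740799 1.5261763175101488
```

View pics/w1.png

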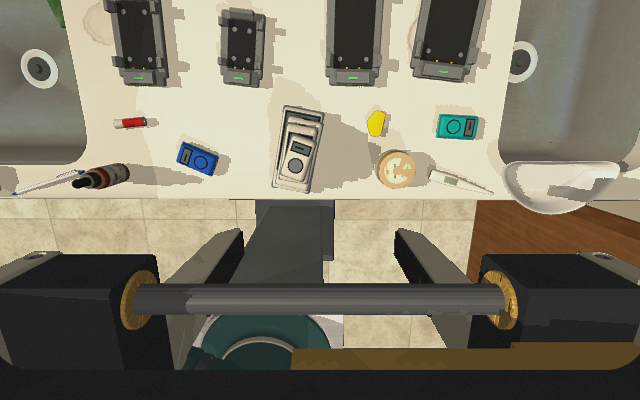

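View pics/side0.png

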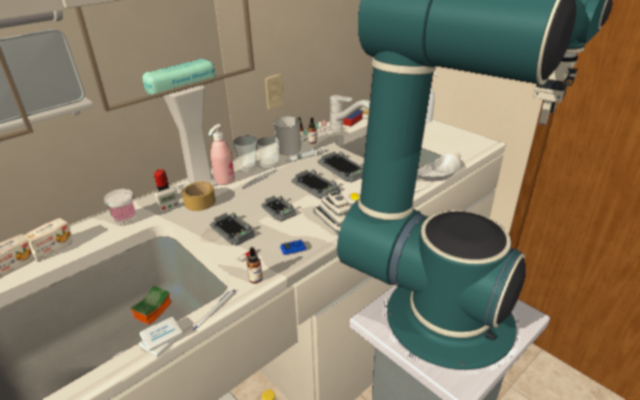

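The wrist view shows the pile at (299,148) with white pager screen up and key towards the robot. The four cradles are along the top edge, green lamps nearer the robot, their far ends cut off. The side view agrees and shows clear space over the cradles.

```bash
cat >> h.py <<'E'
C=dict(mon=(.635,-.298,141,71,92),oxi=(.612,-.155,117,61,76),met=(.592,.169,93,52,59),pag=(.584,.012,69,43,43))
def crad(W,n):
    cx,cy,L,B,o=C[n]; x,y,z=np.moveaxis(W,-1,0)
    f=(abs(z-np.nanmedian(z[(abs(x-cx)<.02)&(abs(y-cy)<.01)]))<.003)
    m=f&(abs(y-cy)<.012)&(abs(x-cx)<L/2000+.012); xe=np.percentile(x[m],[.3,99.7])
    ys=[]
    for s in(-1,1):
        g=f&(s*(x-cx)>o/2000+.004)&(s*(x-cx)<L/2000-.003)&(abs(y-cy)<B/2000+.006); ys.append(np.percentile(y[g],[1,99]) if g.sum()>9 else [0,0])
    ys=np.array(ys); return np.round(np.r_[xe,np.diff(xe),xe.mean(),ys.ravel(),ys.mean(1)]*1000,1)
def layers(W,ks):
    x,y,z=np.moveaxis(W,-1,0); B=(abs(x-.43)<.1)&(abs(y+.065)<.07)&(z<.1)
    for n,lo in(("monitor",.012),("oximeter",.035),("meter",.056),("pager",.075)):
        if n not in ks: continue
        b=B&(z>lo); q=b&(z<lo+.02); print(n,rect(W[b]),"z",np.round(np.median(z[q]),4),b.sum())
E
python3 - <<'E'
from h import *
W=np.load("pics/w1.npy"); layers(W,("monitor","oximeter","meter","pager"))
x,y,z=np.moveaxis(W,-1,0); print("table",np.nanmedian(z[(abs(x-.5)<.03)&(abs(y-.1)<.03)]))
for c in("top","side"):
    im,d,V=cloud(c)
    for n in C: print(c,n,crad(V,n))
for n in C:
    try: print("w",n,crad(W,n))
    except Exception as e: print(n,e)
E
```

```text
monitor [431.3 -72.6 135.1  67.4 -11.1] z 0.0231 3264
oximeter [428.7 -76.4 111.2  55.2 -13.4] z 0.0446 2406
meter [431.1 -77.   87.7  48.  -10.9] z 0.065 1755
pager [427.  -77.8  63.5  37.  -19.9] z 0.0835 1085
table -0.00024581220526240233
top mon [ 583.7  709.6  125.9  646.7 -332.7 -304.8 -337.7 -262.1 -318.8 -299.9]
top oxi [ 631.2  679.8   48.5  655.5    0.     0.  -191.3 -122.4    0.  -156.9]
top met [587.4 589.2   1.8 588.3   0.    0.    0.    0.    0.    0. ]
top pag [549.8 588.4  38.6 569.1   7.9  39.    0.    0.   23.4   0. ]
side mon [ 575.5  711.7  136.2  643.6 -337.4 -258.6 -338.5 -263.7 -298.  -301.1]
side oxi [ 566.8  678.2  111.4  622.5 -179.6 -119.  -190.4 -118.9 -149.3 -154.7]
side met [533.8 650.3 116.5 592.1 187.2 200.5 139.2 200.4 193.8 169.8]
side pag [538.7 628.5  89.8 583.6   0.    0.  -10.5  37.5   0.   13.5]
w mon [ 566.1  649.5   83.4  607.8 -334.  -259.7    0.     0.  -296.8    0. ]
w oxi [ 557.2  649.1   91.9  603.2 -190.1 -122.2    0.     0.  -156.1    0. ]
w met [533.7 648.6 114.8 591.1 137.4 200.2 138.3 200.  168.8 169.2]
w pag [555.7 625.8  70.1 590.8 -14.1  39.3 -13.1  38.2  12.6  12.5]
```

```bash
cat >> h.py <<'E'
def walls(W,n,lo=.0165,hi=.03):
    cx,cy,L,B,o=C[n]; x,y,z=np.moveaxis(W,-1,0); k=(z>lo)&(z<hi); r=[]
    m=k&(abs(y-cy)<B/2000-.008)
    a=x[m&(x<cx)&(x>cx-L/2000-.02)]; b=x[m&(x>cx)&(x<cx+L/2000+.02)]
    r+= [np.percentile(a,98) if len(a)>5 else np.nan, np.percentile(b,2) if len(b)>5 else np.nan]
    for s in(-1,1):
        m=k&(s*(x-cx)>o/2000+.003)&(s*(x-cx)<L/2000-.003)
        a=y[m&(y<cy)&(y>cy-B/2000-.015)]; b=y[m&(y>cy)&(y<cy+B/2000+.015)]
        r+= [np.percentile(a,97) if len(a)>5 else np.nan, np.percentile(b,3) if len(b)>5 else np.nan]
    r=np.array(r)*1000; return np.round(np.r_[r[:2],r[1]-r[0],r[:2].mean(),r[2:],r[3]-r[2],r[2:4].mean(),r[5]-r[4],r[4:].mean()],1)
E
python3 - <<'E'
from h import *
d=np.load("pics/top_d.npy"); p=camera_params("top"); K=p["camera_matrix"]; T=np.linalg.inv(p["camera_from_world"])
v,u=np.mgrid[:400,:640]
P=np.stack([(u-K[0,2])/K[0,0]*d,-(v-K[1,2])/K[1,1]*d,-d],-1); V=P@T[:3,:3].T+T[:3,3]; np.save("pics/topW.npy",V)
W=np.load("pics/w1.npy")
print("xlo xhi Lx cx | ylo yhi ylo2 yhi2 | B1 cy1 B2 cy2")
for n in C:
    print(n,"top",walls(V,n)); print(n,"w",walls(W,n))
E
```

```text
xlo xhi Lx cx | ylo yhi ylo2 yhi2 | B1 cy1 B2 cy2
mon top [ 629.6  640.9   11.3  635.3 -304.6 -296.2 -306.1 -276.9    8.4 -300.4
   29.2 -291.5]
mon w [ 565.1    nan    nan    nan -334.3 -261.1    nan    nan   73.2 -297.7
    nan    nan]
oxi top [ 604.1  620.6   16.5  612.4 -165.6 -148.2 -162.6 -148.    17.4 -156.9
   14.6 -155.3]
oxi w [ 555.2    nan    nan    nan -190.4 -130.7    nan    nan   59.7 -160.6
    nan    nan]
met top [585.6 594.2   8.6 589.9 168.7 170.7 159.7 172.1   2.  169.7  12.4 165.9]
met w [554.7   nan   nan   nan 168.6 170.2 136.1 192.1   1.6 169.4  56.  164.1]
pag top [568.6 592.4  23.8 580.5   9.3  15.    2.4   nan   5.7  12.2   nan   nan]
pag w [555.9 625.1  69.2 590.5  10.4  13.4 -15.7  28.8   3.   11.9  44.5   6.6]
```

>>> jog_arm(
  deltas="0.018 -0.030 0.02 0 0 0.11 100; 0 0 0.03 0 0 0.11 100; 0 0 0.04 0 0 0.11 100; 0 0 0.04 0 0 0 100; 0 0 0.04 0 0 0 100; 0 0 0.03 0 0 0 80; 0 0 0.02 0 0 0 80; 0 0 0 0 0 0 80; 0 0 0 0 0 0 80",
  newtons=20,
)

```text
time: 4.65
tool_pos: [0.426, -0.0811, 0.134]
tcp_rot: [-3.099, 0.514, 0.002]
force: [0.2, 0.1, 1.0]
gripper_width: 0.0758
gripper_force: 0.0
```

Run:
```python
from h import *
s,yaw,M=pose(); print(s["tool_pos"],yaw,M[:,2]); im,d,W=cloud("wrist"); layers(W,("pager","meter")); cv2.imwrite("pics/w2.png",im[:,:,::-1])
```

```text
[ 0.42604391 -0.08110406  0.13400859] -0.32840628780745973 [-1.28737338e-03  2.64390263e-04 -9.99999136e-01]
meter [432.7 -76.2  87.2  48.5 -10.5] z 0.0663 6263
pager [428.6 -77.1  63.7  37.9 -19. ] z 0.085 4162
```

>>> jog_arm(
  deltas="0.0005 -0.0045 0.015 0 0 0 80; 0 0 0.015 0 0 0 80; 0 0 0.012 0 0 0 80; 0 0 0 0 0 0 60; 0 0 0 0 0 0 30; 0 0 0 0 0 0 30; 0 0 0 0 0 0 30; 0 0 0 0 0 0 30",
  newtons=20,
)

```text
time: 5.37
tool_pos: [0.4286, -0.0763, 0.0929]
tcp_rot: [3.1, -0.511, 0.002]
force: [0.8, -0.9, 0.6]
gripper_width: 0.0457
gripper_force: 0.0
```

>>> jog_arm(
  deltas="0 0 0 0 0 0 20; 0 0 0 0 0 0 20; 0 0 0 0 0 0 20; 0 0 -0.01 0 0 0 20; 0 0 -0.02 0 0 0 20; 0 0 -0.03 0 0 0 20; 0 0 -0.03 0 0 -0.11 20; 0 0 -0.03 0 0 -0.11 20; 0 0 -0.03 0 0 -0.11 20; 0.025 -0.01 -0.01 0 0 0 20; 0.03 -0.01 0 0 0 0 20; 0.03 0 0 0 0 0 20; 0.015 0 0 0 0 0 20; 0 0 0 0 0 0 20; 0 0 0 0 0 0 20",
  newtons=20,
)

```text
time: 6.62
tool_pos: [0.5283, -0.0557, 0.2519]
tcp_rot: [-3.141, -0.006, 0.002]
force: [-0.9, -0.0, -0.8]
gripper_width: 0.0378
gripper_force: 20.0
```

Run:
```python
from h import *
s,yaw,M=pose(); print(s["tool_pos"],yaw,s["gripper_width"]); im,d,W=cloud("wrist"); cv2.imwrite("pics/w3.png",im[:,:,::-1]); np.save("pics/w3.npy",W)
layers(W,("meter","oximeter","monitor"))
for n in C: print(n,walls(W,n),crad(W,n))
```

```text
[ 0.52830226 -0.05571639  0.25185688] 0.0035308421691163687 0.03784071327251279
monitor [467.5 -97.7 100.5  50.   24. ] z 0.023 323
oximeter [446.4 -96.6  67.9  16.9 -16.1] z 0.0442 151
meter [444.7 -95.6  52.7   3.1  -2.3] z 0.0625 12
mon [ 566.3  699.5  133.2  632.9 -333.2 -270.7 -345.7 -272.2   62.5 -301.9
   73.5 -309. ] [ 565.8  707.8  142.   636.8 -333.4 -260.2 -338.8 -263.1 -296.8 -301. ]
oxi [ 555.7  673.9  118.2  614.8 -188.7 -148.6 -191.2 -128.6   40.1 -168.7
   62.6 -159.9] [ 556.2  673.5  117.3  614.9 -189.6 -123.6 -190.7 -118.9 -156.6 -154.8]
met [554.5 648.5  94.  601.5 167.2 169.7 137.1 191.7   2.5 168.4  54.6 164.4] [555.1 648.   93.  601.5 137.4 200.6 138.6 199.6 169.  169.1]
pag [556.4 623.9  67.5 590.1  11.2  13.8 -14.6  29.8   2.6  12.5  44.4   7.6] [554.5 625.3  70.8 589.9 -13.2  39.2 -12.6  38.2  13.   12.8]
```

View pics/w3.png

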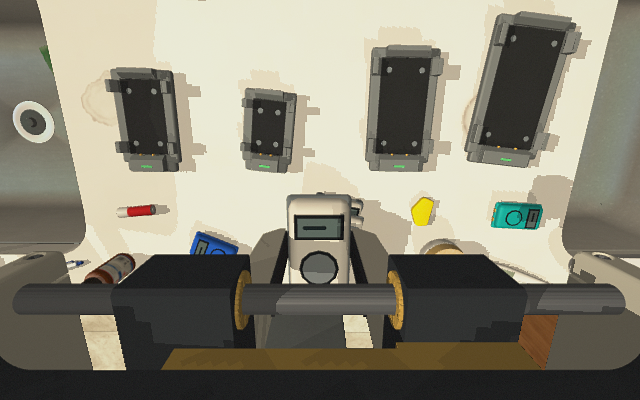

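Wrist view: the white pager is held squarely at (320,235). The cradle pockets read as black rectangles: meter (147,115), pager (270,125), oximeter (403,105), monitor (522,85), with the monitor pocket visibly turned. I'll fit those rectangles.

```bash
cat >> h.py <<'E'
def pocket(im,cam,n,cfw=None,zf=.0125,thr=55,dbg=None):
    """dark pocket pixels -> plane z=zf -> rect (mm, deg)"""
    p=camera_params(cam); K=p["camera_matrix"]; M=p["camera_from_world"] if cfw is None else cfw
    T=np.linalg.inv(M); cx,cy,L,B,o=C[n]
    v,u=np.mgrid[:400,:640]; r=np.stack([(u-K[0,2])/K[0,0],-(v-K[1,2])/K[1,1],-np.ones_like(u)],-1)@T[:3,:3].T
    s=(zf-T[2,3])/r[...,2]; X=T[:3,3]+s[...,None]*r
    near=(abs(X[...,0]-cx-.005)<L/2000+.02)&(abs(X[...,1]-cy)<B/2000+.02)
    g=(im.max(2)<thr)&near; g=cv2.morphologyEx(g.astype(np.uint8),cv2.MORPH_CLOSE,np.ones((5,5)))
    g=cv2.morphologyEx(g,cv2.MORPH_OPEN,np.ones((5,5)))
    k,l,st,_=cv2.connectedComponentsWithStats(g); i=1+st[1:,4].argmax()
    P=X[l==i]; q=P[:,:2]-P[:,:2].mean(0); w,E=np.linalg.eigh(q.T@q); e=E[:,1]*np.sign(E[0,1])
    return rect(P), "cent",np.round(P[:,:2].mean(0)*1000,1),"pca",np.round(np.degrees(np.arctan2(e[1],e[0])),1)
E
python3 - <<'E'
from h import *
w=cv2.imread("pics/w3.png")[:,:,::-1]; t=cv2.imread("pics/top0.png")[:,:,::-1]
for p in((113,147),(120,112),(120,128),(120,133),(120,180)): print(w[p],end=" ")
print()
for n in C:
  for th in (45,60): print(n,th,"w",pocket(w,"wrist",n,thr=th),"\n   top",pocket(t,"top",n,thr=th//2))
E
```

```text
[46 44 40] [224 213 181] [45 41 38] [43 42 37] [190 177 152] Traceback (most recent call last):
  File "<stdin>", line 6, in <module>
  File "h.py", line 51, in pocket
    k,l,st,_=cv2.connectedComponentsWithStats(g); i=1+st[1:,4].argmax()
                                                      ~~~~~~~~~~~~~~~^^
ValueError: attempt to get argmax of an empty sequence
```

Run:
```python
from h import *
w=cv2.imread("pics/w3.png")[:,:,::-1]; t=cv2.imread("pics/top0.png")[:,:,::-1]
print(t[143,250],t[143,238],t[140,385],t[140,372])
for n in C:
  for th in (60,70): print(n,th,"w",pocket(w,"wrist",n,thr=th))
  for th in (40,50):
    try: print("   top",pocket(t,"top",n,thr=th))
    except ValueError: print("-")
```

```text
[48 45 37] [80 78 67] [43 40 34] [72 71 61]
mon 60 w (array([ 635. , -304.8,  139.8,   72.1,   -6.7]), 'cent', array([ 638.4, -304.2]), 'pca', np.float64(-6.4))
mon 70 w (array([ 635.7, -305.7,  141.9,   75.5,   -6.2]), 'cent', array([ 639.5, -304.5]), 'pca', np.float64(-6.5))
   top (array([ 637. , -302.1,  138.8,   69.2,   -6.5]), 'cent', array([ 637.2, -302.8]), 'pca', np.float64(-6.0))
   top (array([ 636.9, -302.3,  144.1,   72.4,   -5.4]), 'cent', array([ 637.1, -302.7]), 'pca', np.float64(-6.1))
oxi 60 w (array([ 614.6, -159.4,  114.9,   59.4,   -0.7]), 'cent', array([ 616.9, -159.5]), 'pca', np.float64(-1.1))
oxi 70 w (array([ 614.5, -159.6,  116.4,   59.8,   -0.7]), 'cent', array([ 617.1, -159.6]), 'pca', np.float64(-0.8))
-
   top (array([ 6.155e+02, -1.584e+02,  1.140e+02,  5.830e+01,  3.000e-01]), 'cent', array([ 615.6, -157.9]), 'pca', np.float64(-1.2))
met 60 w (array([601.4, 168.1,  92. ,  53.9,  -1.1]), 'cent', array([602.9, 167.1]), 'pca', np.float64(-1.4))
met 70 w (array([ 6.056e+02,  1.724e+02,  1.011e+02,  6.430e+01, -3.000e-01]), 'cent', array([603.8, 168.4]), 'pca', np.float64(-2.2))
-
   top (array([602.8, 168.3,  89.5,  47.6,  -1.5]), 'cent', array([602.7, 168.2]), 'pca', np.float64(-1.3))
pag 60 w (array([589.5,  10.2,  68.5,  41.2,  -6.1]), 'cent', array([590.3,  10.2]), 'pca', np.float64(-5.7))
pag 70 w (array([589.5,  10.7,  68.7,  42.3,  -6.1]), 'cent', array([590.2,  10.1]), 'pca', np.float64(-6.3))
-
   top (array([590.1,  12.7,  59. ,  38.5,   0.9]), 'cent', array([593.8,  13.2]), 'pca', np.float64(-18.8))
```

```bash
cat >> h.py <<'E'
def held(W,tcp,im,dz=(-.03,.0)):
    x,y,z=np.moveaxis(W,-1,0); m=(z>tcp[2]+dz[0])&(z<tcp[2]+dz[1])&(abs(x-tcp[0])<.09)&(abs(y-tcp[1])<.05)&(im.min(2)>90)
    print("held",rect(W[m]),np.median(z[m]),m.sum())
E
python3 - <<'E'
from h import *
s,yaw,M=pose(); W=np.load("pics/w3.npy"); im=cv2.imread("pics/w3.png"); t=s["tool_pos"]; print(t)
held(W,t,im)
x,y,z=np.moveaxis(W,-1,0); m=(z>.235)&(z<.25)&(abs(y-t[1])<.04)&(im.min(2)>90); print(np.percentile(x[m],[1,99]),np.percentile(y[m],[1,99]),np.median(z[m]))
E
```

```text
[ 0.52783297 -0.05581589  0.25208872]
held [531.8 -55.4  66.7  56.4 -86.4] 0.2429193748589183 4025
[0.50784446 0.5579514 ] [-0.07200537 -0.02726823] 0.2430028632344439
```

>>> jog_arm(
  deltas="0.02 -0.022 0.02 0 0 0 20; 0.02 -0.022 0.03 0 0 0 20; 0.022 -0.022 0.03 0 0 0.11 20; 0 0 0.03 0 0 0 20; 0 0 0.03 0 0 0 20; 0 0 0.03 0 0 0 20; 0 0 0.015 0 0 0 20; 0 0 0 0 0 0 20; 0 0 0 0 0 0 20",
)

```text
time: 7.42
tool_pos: [0.5883, 0.009, 0.069]
tcp_rot: [3.137, -0.168, -0.001]
force: [1.1, 0.0, -0.7]
gripper_width: 0.0373
gripper_force: 20.0
```

Run:
```python
from h import *
s,yaw,M=pose(); im,d,W=cloud("wrist"); cv2.imwrite("pics/w4.png",cv2.resize(im[60:360,170:470,::-1],(600,600))); print(s["tool_pos"],yaw,s["gripper_width"],s["force"])
```

```text
[0.58834753 0.00903324 0.06904958] -0.10713449155148168 0.03734399341163253 [ 1.06685139  0.01577065 -0.74772301]
```

View pics/w4.png

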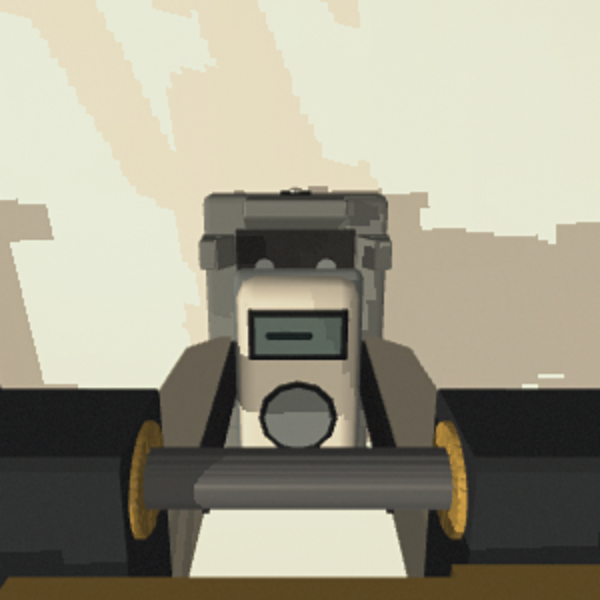

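The pager (299,360) lines up laterally with the pocket guides (297,250), and the orientation is right. Lowering.

>>> jog_arm(
  deltas="0.0015 -0.0015 0.01 0 0 0 20; 0 0 0.008 0 0 0 20; 0 0 0.005 0 0 0 20; 0 0 0.004 0 0 0 20; 0 0 0.002 0 0 0 20; 0 0 0 0 0 0 20; 0 0 0 0 0 0 20",
)

```text
time: 8.05
tool_pos: [0.5906, 0.0106, 0.0396]
tcp_rot: [-3.137, 0.168, -0.0]
force: [1.0, 0.2, -0.7]
gripper_width: 0.038
gripper_force: 20.0
```

>>> jog_arm(
  deltas="0 0 0.001 0 0 0 20; 0 0 0.001 0 0 0 20; 0 0 0 0 0 0 20; 0 0 0 0 0 0 45; 0 0 0 0 0 0 55; 0 0 0 0 0 0 65; 0 0 0 0 0 0 65; 0 0 -0.01 0 0 0 65; 0 0 -0.03 0 0 0 65; 0 0 -0.04 0 0 0 65; -0.03 0 -0.04 0 0 0 65; -0.04 0 -0.04 0 0 0 65; -0.04 0.03 -0.02 0 0 0 80; -0.03 0.03 0 0 0 0.055 80; -0.02 0.02 0 0 0 0.02 80; 0 0 0 0 0 0 80; 0 0 0 0 0 0 80",
)

```text
time: 9.47
tool_pos: [0.4473, -0.0466, 0.197]
tcp_rot: [3.128, -0.288, 0.004]
force: [0.7, 0.8, 0.2]
gripper_width: 0.0744
gripper_force: 0.0
```

Run:
```python
from h import *
s,yaw,M=pose(); print(s["tool_pos"],yaw,s["force"]); im,d,W=cloud("wrist"); cv2.imwrite("pics/w5.png",im[:,:,::-1])
layers(W,("meter","oximeter","monitor"))
x,y,z=np.moveaxis(W,-1,0); m=(z>.025)&(z<.045)&(abs(x-.59)<.06)&(abs(y-.01)<.04)&(im.min(2)>110); print("pager in cradle",rect(W[m]),np.median(z[m]),np.percentile(z[m],[5,95]),m.sum())
```

```text
[ 0.4472699  -0.04663595  0.19701995] -0.18335747053880258 [0.7462914  0.76014457 0.16698965]
monitor [432.2 -71.1 135.8  66.5 -10.7] z 0.023 6641
oximeter [430.  -74.2 111.   54.2 -13.2] z 0.0442 4923
meter [433.  -74.8  86.5  45.6 -10. ] z 0.0656 3651
pager in cradle [590.1  12.2  59.8  33.5  -6.1] 0.02908222795976456 [0.02677968 0.03097512] 1495
```

View pics/w5.png

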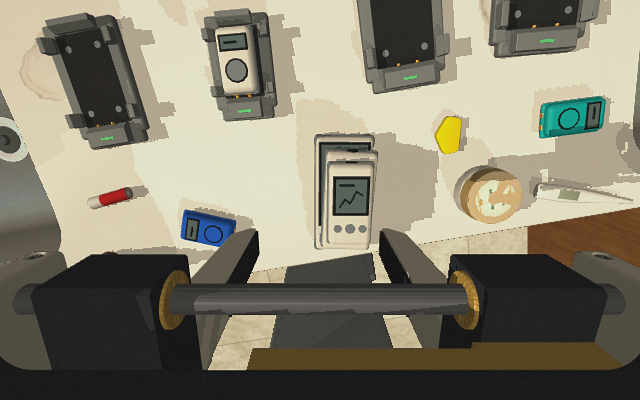

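The pager sits fully down in its cradle (237,60), with its top at 29–30 mm. The meter is now on top of the pile at (350,200), screen up, keys towards the robot.

>>> jog_arm(
  deltas="-0.009 0.031 0.02 0 0 0 80; 0 0 0.03 0 0 0 80; 0 0 0.03 0 0 0 80; 0 0 0.02 0 0 0 80; 0 0 0 0 0 0 80; 0 0 0 0 0 0 80",
)

```text
time: 10.02
tool_pos: [0.4336, -0.0745, 0.0956]
tcp_rot: [-3.128, 0.284, 0.003]
force: [0.1, 0.1, 1.1]
gripper_width: 0.0742
gripper_force: 0.0
```

>>> jog_arm(
  deltas="0 0.001 0.014 0 0 0 80; 0 0 0.0095 0 0 0 80; 0 0 0 0 0 0 60; 0 0 0 0 0 0 40; 0 0 0 0 0 0 30; 0 0 0 0 0 0 30; 0 0 0 0 0 0 30; 0 0 0 0 0 0 30; 0 0 -0.01 0 0 0 30; 0 0 -0.02 0 0 0 30; 0 0 -0.03 0 0 0 30; 0 0 -0.03 0 0 -0.08 30; 0 0 -0.02 0 0 -0.083 30; 0.02 -0.03 0 0 0 0 30; 0.028 -0.04 0 0 0 0 30; 0.028 -0.04 0 0 0 0 30; 0.028 -0.04 0 0 0 0 30; 0.028 -0.04 0 0 0 0 30; 0.02 -0.03 0 0 0 0 30; 0.01 -0.015 0 0 0 0 30",
)

```text
time: 11.68
tool_pos: [0.584, 0.1361, 0.1823]
tcp_rot: [-3.141, 0.027, 0.001]
force: [0.4, -0.5, -2.0]
gripper_width: 0.0471
gripper_force: 20.0
```

>>> jog_arm(
  deltas="0.006 -0.011 0 0 0 0 30; 0 0 0.02 0 0 0 30; 0 0 0.03 0 0 0 30; 0 0 0.03 0 0 0 30; 0 0 0.03 0 0 0 30; 0 0 0 0 0 0 30; 0 0 0 0 0 0 30",
)

```text
time: 12.27
tool_pos: [0.5882, 0.1432, 0.0721]
tcp_rot: [3.141, -0.03, -0.004]
force: [0.7, 0.0, 0.0]
gripper_width: 0.0469
gripper_force: 20.0
```

Run:
```python
from h import *
s,yaw,M=pose(); im,d,W=cloud("wrist"); cv2.imwrite("pics/w6.png",cv2.resize(im[40:340,170:470,::-1],(600,600))); print(s["tool_pos"],yaw,s["gripper_width"],s["force"])
```

```text
[0.58821369 0.14319965 0.07210862] -0.019288015652024974 0.046882988114832665 [0.74546593 0.03405705 0.01392209]
```

View pics/w6.png

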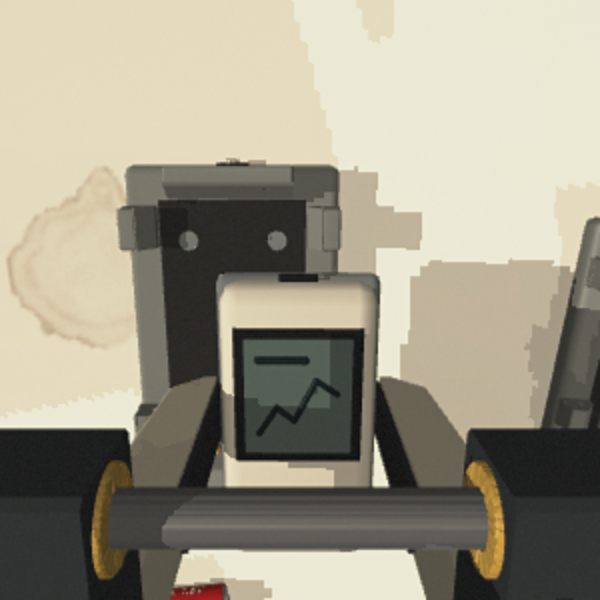

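The meter (298,380) is still about 25 mm to the right of the meter pocket (233,300) because the rows were speed-limited. I'll shift it across.

>>> jog_arm(
  deltas="0.007 -0.012 0 0 0 0 30; 0.0065 -0.0125 0 0 0 0 30; 0 0 0 0 0 0 30; 0 0 0.01 0 0 0 30; 0 0 0 0 0 0 30; 0 0 0 0 0 0 30",
)

```text
time: 12.82
tool_pos: [0.6024, 0.1679, 0.0615]
tcp_rot: [3.141, -0.029, -0.002]
force: [-0.3, 0.1, -2.0]
gripper_width: 0.0471
gripper_force: 20.0
```

Run:
```python
from h import *
s,yaw,M=pose(); im,d,W=cloud("wrist"); cv2.imwrite("pics/w7.png",cv2.resize(im[40:340,170:470,::-1],(600,600))); print(s["tool_pos"],yaw,s["gripper_width"],s["force"])
```

```text
[0.60243337 0.16792087 0.06151629] -0.01869556345667854 0.04712290811008998 [-0.26625619  0.05609587 -2.01082869]
```

View pics/w7.png

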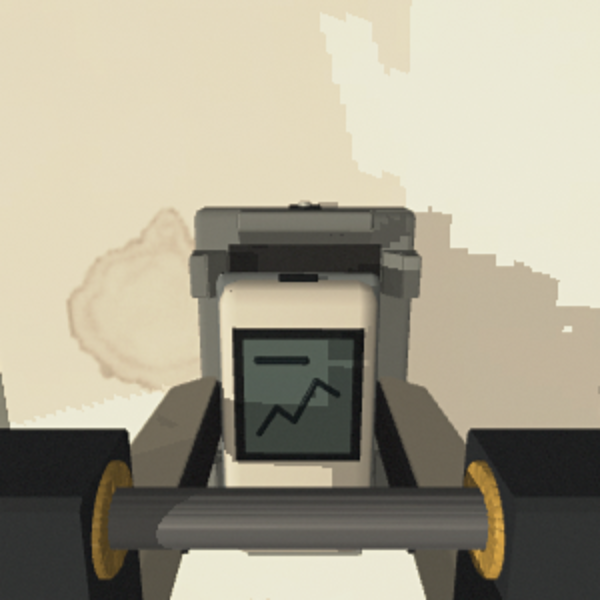

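The meter (299) sits about 1.5–2 mm left of the pocket centre (305), so I'll shift slightly and lower it.

>>> jog_arm(
  deltas="0 0.0015 0.006 0 0 0 30; 0 0 0.006 0 0 0 30; 0 0 0.005 0 0 0 30; 0 0 0.004 0 0 0 30; 0 0 0.002 0 0 0 30; 0 0 0 0 0 0 30; 0 0 0 0 0 0 30",
)

```text
time: 13.45
tool_pos: [0.6028, 0.1665, 0.0391]
tcp_rot: [-3.141, 0.03, 0.0]
force: [0.9, -0.2, -1.6]
gripper_width: 0.0471
gripper_force: 20.0
```

>>> jog_arm(
  deltas="0 0 0.0015 0 0 0 30; 0 0 0 0 0 0 30; 0 0 0 0 0 0 50; 0 0 0 0 0 0 60; 0 0 0 0 0 0 70; 0 0 0 0 0 0 75; 0 0 0 0 0 0 75; 0 0 -0.01 0 0 0 75; 0 0 -0.03 0 0 0 75; 0 0 -0.04 0 0 0 75; -0.02 0.02 -0.04 0 0 0 75; -0.025 0.03 -0.03 0 0 0 75; -0.025 0.03 0 0 0 0 85; -0.025 0.03 0 0 0 0 85; -0.025 0.03 0 0 0 0 85; -0.025 0.03 0 0 0 0 85; -0.01 0.03 0 0 0 0 85; 0 0.01 0 0 0 0.11 85; 0 0 0 0 0 0.105 85; 0 0 0 0 0 0 85",
)

```text
time: 15.12
tool_pos: [0.4507, -0.0338, 0.1781]
tcp_rot: [-3.119, 0.377, -0.002]
force: [0.9, -0.1, 0.3]
gripper_width: 0.0794
gripper_force: 0.0
```

Run:
```python
from h import *
s,yaw,M=pose(); print(s["tool_pos"],yaw,s["force"]); im,d,W=cloud("wrist"); cv2.imwrite("pics/w8.png",im[:,:,::-1])
layers(W,("oximeter","monitor"))
x,y,z=np.moveaxis(W,-1,0); m=(z>.025)&(z<.045)&(abs(x-.6)<.07)&(abs(y-.168)<.05)&(im.min(2)>110); print("meter in cradle",rect(W[m]),np.median(z[m]),np.percentile(z[m],[5,95]),m.sum())
```

```text
[ 0.45068354 -0.03383276  0.17807933] -0.24070912537301703 [ 0.91534326 -0.05766218  0.29083896]
monitor [432.  -71.2 135.8  66.4 -10.4] z 0.0232 7452
oximeter [429.8 -74.4 111.1  54.3 -12.8] z 0.0457 5440
meter in cradle [599.1 169.1  82.4  41.4  -0.8] 0.031456943002208804 [0.02988284 0.0327883 ] 1844
```

View pics/w8.png

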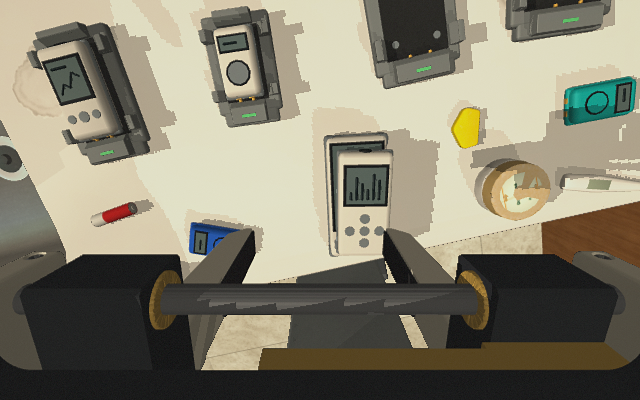

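The meter is seated in its cradle (75,85), top at 31.5 mm. The oximeter is now on top at (365,200).

>>> jog_arm(
  deltas="-0.006 0.022 0.02 0 0 0 85; -0.005 0.023 0.03 0 0 -0.012 85; 0 0 0.03 0 0 0 85; 0 0 0.018 0 0 0 85; 0 0 0 0 0 0 85; 0 0 0 0 0 0 85",
)

```text
time: 15.67
tool_pos: [0.4297, -0.0739, 0.0793]
tcp_rot: [-3.123, 0.343, 0.002]
force: [0.2, 0.2, 0.4]
gripper_width: 0.0792
gripper_force: 0.0
```

>>> jog_arm(
  deltas="0 0.001 0.015 0 0 0 85; 0 0 0.014 0 0 0 85; 0 0 0 0 0 0 70; 0 0 0 0 0 0 50; 0 0 0 0 0 0 40; 0 0 0 0 0 0 40; 0 0 0 0 0 0 40; 0 0 0 0 0 0 40; 0 0 -0.01 0 0 0 40; 0 0 -0.02 0 0 0 40; 0 0 -0.03 0 0 0 40; 0 0 -0.03 0 0 -0.1 40; 0 0 -0.02 0 0 -0.105 40; 0.025 0.01 0 0 0 0 40; 0.03 0.015 0 0 0 0 40; 0.03 0.015 0 0 0 0 40; 0.03 0.015 0 0 0 0 40; 0.03 0.015 0 0 0 0 40; 0.02 0.01 0 0 0 0 40; 0 0 0 0 0 0 40",
  newtons=30,
)

```text
time: 17.33
tool_pos: [0.5956, -0.1597, 0.1602]
tcp_rot: [3.141, -0.027, -0.0]
force: [0.5, 0.4, -2.5]
gripper_width: 0.0556
gripper_force: 30.0
```

>>> jog_arm(
  deltas="0.01 0 0.01 0 0 0 40; 0.009 0 0.02 0 0 0 40; 0 0 0.03 0 0 0 40; 0 0 0.025 0 0 0 40; 0 0 0.013 0 0 0 40; 0 0 0 0 0 0 40; 0 0 0 0 0 0 40",
)

```text
time: 17.92
tool_pos: [0.6121, -0.1583, 0.0631]
tcp_rot: [-3.141, 0.026, 0.0]
force: [0.3, 0.2, -1.0]
gripper_width: 0.0558
gripper_force: 30.0
```

Run:
```python
from h import *
s,yaw,M=pose(); im,d,W=cloud("wrist"); cv2.imwrite("pics/w9.png",cv2.resize(im[40:340,170:470,::-1],(600,600))); print(s["tool_pos"],yaw,s["gripper_width"],s["force"])
```

```text
[ 0.61213842 -0.15833138  0.0630933 ] -0.016720917928816127 0.05580273605421613 [ 0.28883541  0.18563638 -1.03124987]
```

View pics/w9.png

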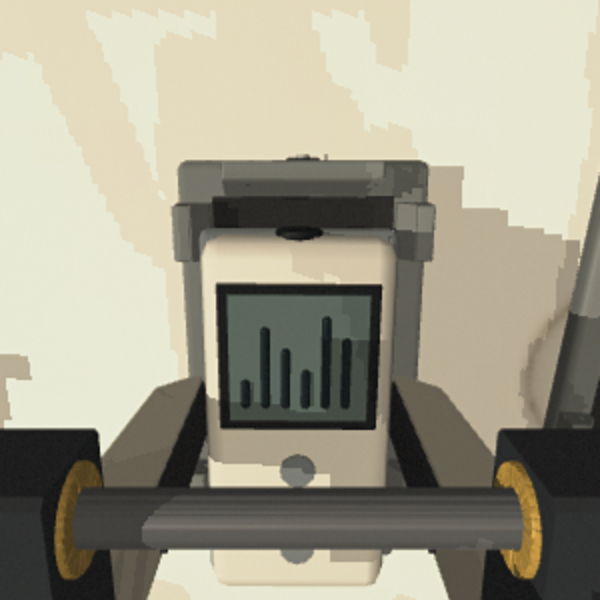

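The oximeter (299) is about 1.5 mm left of the pocket centre (303). I'll correct and lower.

>>> jog_arm(
  deltas="0.0025 0.0015 0.006 0 0 0 40; 0 0 0.006 0 0 0 40; 0 0 0.006 0 0 0 40; 0 0 0.004 0 0 0 40; 0 0 0.002 0 0 0 40; 0 0 0 0 0 0 40; 0 0 0 0 0 0 40",
)

```text
time: 18.55
tool_pos: [0.6147, -0.1599, 0.0394]
tcp_rot: [3.141, -0.026, 0.0]
force: [-8.2, 1.9, 12.8]
gripper_width: 0.0557
gripper_force: 30.0
```

Contact with −x force: the head end is touching the far flare. I'll lift slightly, move back 2 mm and lower again.

>>> jog_arm(
  deltas="0 0 -0.004 0 0 0 40; -0.002 0 0 0 0 0 40; 0 0 0.002 0 0 0 40; 0 0 0.002 0 0 0 40; 0 0 0 0 0 0 40; 0 0 0 0 0 0 40",
)

```text
time: 19.05
tool_pos: [0.6142, -0.16, 0.0393]
tcp_rot: [3.141, -0.026, 0.007]
force: [9.1, 0.3, 2.9]
gripper_width: 0.0555
gripper_force: 30.0
```

Run:
```python
from h import *
s,yaw,M=pose(); im,d,W=cloud("wrist"); cv2.imwrite("pics/w10.png",cv2.resize(im[40:340,170:470,::-1],(600,600))); print(s["tool_pos"],yaw,s["gripper_width"],s["force"],s["moment"],M[:,2])
x,y,z=np.moveaxis(W,-1,0); m=(z>.027)&(z<.046)&(abs(x-.615)<.06)&(abs(y+.16)<.022)&(im.min(2)>100)
A=np.c_[x[m],y[m],np.ones(m.sum())]; c=np.linalg.lstsq(A,z[m],rcond=None)[0]; print("top plane slope",c[:2],"z at centre",c@[.6145,-.16,1],"x ext",np.percentile(x[m],[1,99]))
```

```text
[ 0.614169   -0.16003448  0.03933716] -0.016677962415815713 0.055467168155745455 [9.13970696 0.32951742 2.93790625] [ 0.04423542 -1.49321923  0.0894927 ] [ 4.28626043e-03 -6.75552956e-04 -9.99990586e-01]
top plane slope [-0.00930158 -0.00054564] z at centre 0.03361618896749657 x ext [0.5603887 0.6669819]
```

View pics/w10.png

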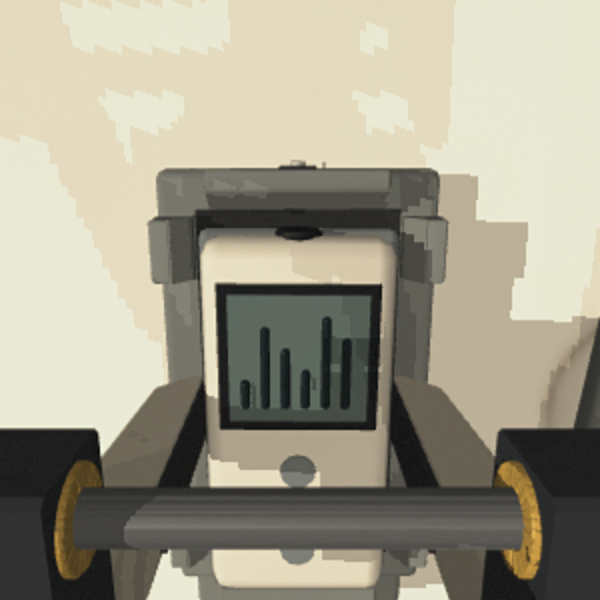

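The oximeter is centred in its pocket (298 vs 298) with its top level at about 34 mm, so it is on the floor. The forces are friction. Easing off and releasing.

>>> jog_arm(
  deltas="0.001 0 -0.0005 0 0 0 40; 0 0 0 0 0 0 40; 0 0 0 0 0 0 62; 0 0 0 0 0 0 66; 0 0 0 0 0 0 70; 0 0 0 0 0 0 75; 0 0 0 0 0 0 75; 0 0 -0.01 0 0 0 75; 0 0 -0.03 0 0 0 75; 0 0 -0.04 0 0 0 75; 0 0 -0.04 0 0 0 80; -0.025 -0.01 -0.02 0 0 0 90; -0.03 -0.02 0 0 0 0 100; -0.03 -0.02 0 0 0 0 100; -0.03 -0.02 0 0 0 0.08 100; -0.03 -0.01 0 0 0 0.09 100; -0.015 0 0 0 0 0 100; 0 0 0 0 0 0 100",
)

```text
time: 20.6
tool_pos: [0.4542, -0.0715, 0.1799]
tcp_rot: [3.128, -0.292, 0.003]
force: [-0.2, 0.1, 1.1]
gripper_width: 0.0929
gripper_force: 0.0
```

Run:
```python
from h import *
s,yaw,M=pose(); print(s["tool_pos"],yaw,s["force"]); im,d,W=cloud("wrist"); cv2.imwrite("pics/w11.png",im[:,:,::-1])
layers(W,("monitor",))
x,y,z=np.moveaxis(W,-1,0); m=(z>.027)&(z<.05)&(abs(x-.615)<.08)&(abs(y+.16)<.05)&(im.min(2)>110); print("oxi in cradle",rect(W[m]),np.median(z[m]),np.percentile(z[m],[5,95]),m.sum())
A=np.c_[x[m],y[m],np.ones(m.sum())]; print(np.linalg.lstsq(A,z[m],rcond=None)[0][:2])
print(pocket(im,"wrist","mon",thr=60))
```

```text
[ 0.45424929 -0.07154434  0.17991852] -0.186428703252826 [-0.2198803   0.11426542  1.07900585]
monitor [433.5 -71.8 135.3  65.3 -10.9] z 0.0244 6779
oxi in cradle [ 590.8 -158.5   61.    51.9   -1.4] 0.03360506036598565 [0.03087957 0.03501529] 3497
[ 0.0058572  -0.02060211]
(array([ 583.3, -300.1,   73.3,   31.7,   84.1]), 'cent', array([ 582.5, -297.9]), 'pca', np.float64(80.1))
```

View pics/w11.png

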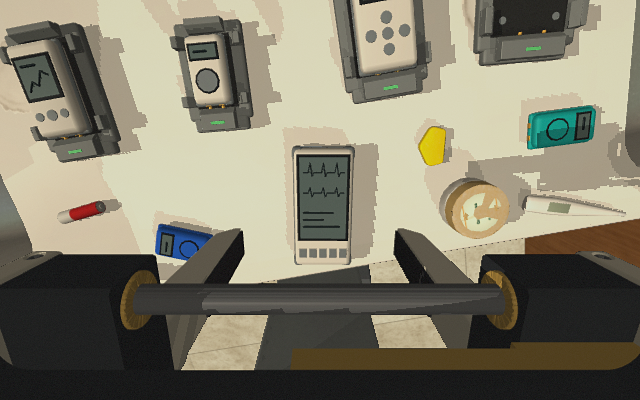

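The oximeter lies seated in its cradle (388,35). The monitor is alone at (323,205), keys towards the robot.

>>> jog_arm(
  deltas="-0.02 0.004 0.02 0 0 0 100; 0 0 0.03 0 0 0 100; 0 0 0.03 0 0 0 100; 0 0 0.03 0 0 0 100; 0 0 0.015 0 0 0 100; 0 0 0 0 0 0 100; 0 0 0 0 0 0 100",
)

```text
time: 21.23
tool_pos: [0.4362, -0.0728, 0.0538]
tcp_rot: [-3.128, 0.293, 0.002]
force: [-0.2, -0.4, 0.3]
gripper_width: 0.0931
gripper_force: 0.0
```

>>> jog_arm(
  deltas="-0.003 -0.0005 0.015 0 0 0 100; 0 0 0.012 0 0 0 100; 0 0 0 0 0 0 80; 0 0 0 0 0 0 60; 0 0 0 0 0 0 55; 0 0 0 0 0 0 55; 0 0 0 0 0 0 55; 0 0 0 0 0 0 55; 0 0 -0.01 0 0 0 55; 0 0 -0.02 0 0 0 55; 0 0 -0.03 0 0 0 55; 0 0 -0.03 0 0 0 55; 0 0 -0.03 0 0 -0.075 55; 0.015 0.014 -0.01 0 0 0 55; 0.025 0.023 0 0 0 0 55; 0.028 0.026 0 0 0 0 55; 0.028 0.026 0 0 0 0 55; 0.028 0.026 0 0 0 0 55; 0.028 0.026 0 0 0 0 55; 0 0 0 0 0 0 55",
  newtons=40,
)

```text
time: 22.9
tool_pos: [0.5706, -0.2325, 0.1554]
tcp_rot: [3.136, -0.179, -0.002]
force: [1.5, 0.1, -1.9]
gripper_width: 0.0656
gripper_force: 40.0
```

>>> jog_arm(
  deltas="0.02 0.018 0 0 0 0 55; 0.02 0.018 0 0 0 0 55; 0.02 0.018 0 0 0 0 55; 0.011 0.01 0 0 0 0 55; 0 0 0 0 0 0 55; 0 0 0.02 0 0 0 55; 0 0 0.03 0 0 0 55; 0 0 0.03 0 0 0 55; 0 0 0 0 0 0 55; 0 0 0 0 0 0 55",
)

```text
time: 23.73
tool_pos: [0.6308, -0.2994, 0.0761]
tcp_rot: [-3.135, 0.175, 0.004]
force: [1.6, -0.7, -1.2]
gripper_width: 0.0656
gripper_force: 40.0
```

Run:
```python
from h import *
s,yaw,M=pose(); im,d,W=cloud("wrist"); cv2.imwrite("pics/w12.png",cv2.resize(im[40:340,170:470,::-1],(600,600))); print(s["tool_pos"],yaw,s["gripper_width"],s["force"])
```

```text
[ 0.63078782 -0.29938151  0.07608362] -0.11165084818049525 0.06560759488312255 [ 1.5533404  -0.69587787 -1.16276577]
```

View pics/w12.png

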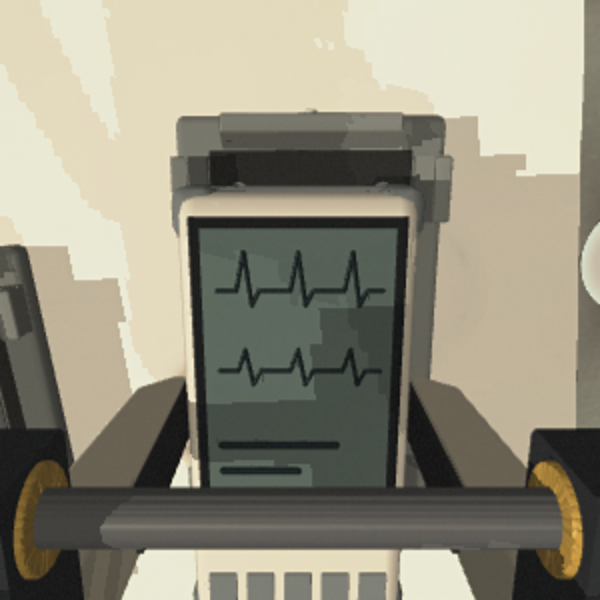

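The monitor (299) is about 4.5 mm left of the pocket centre (311), which agrees with the measured target. Correcting and lowering.

>>> jog_arm(
  deltas="0.003 0.002 0 0 0 0 55; 0.0025 0.0023 0 0 0 0 55; 0 0 0.01 0 0 0 55; 0 0 0.008 0 0 0 55; 0 0 0.008 0 0 0 55; 0 0 0.005 0 0 0 55; 0 0 0.004 0 0 0 55; 0 0 0 0 0 0 55; 0 0 0 0 0 0 55",
)

```text
time: 24.53
tool_pos: [0.6366, -0.3049, 0.0414]
tcp_rot: [-3.137, 0.175, 0.001]
force: [-0.0, 0.2, -3.3]
gripper_width: 0.0658
gripper_force: 40.0
```

Run:
```python
from h import *
s,yaw,M=pose(); im,d,W=cloud("wrist"); cv2.imwrite("pics/w13.png",cv2.resize(im[40:340,170:470,::-1],(600,600))); print(s["tool_pos"],yaw,s["gripper_width"],s["force"])
x,y,z=np.moveaxis(W,-1,0); m=(z>.027)&(z<.05)&(abs(x-.636)<.07)&(abs(y+.304)<.025)
A=np.c_[x[m],y[m],np.ones(m.sum())]; c=np.linalg.lstsq(A,z[m],rcond=None)[0]; print("slope",c[:2],"z",c@[.636,-.304,1])
```

```text
[ 0.63660071 -0.30492844  0.04144434] -0.11178476783810345 0.06576736604091091 [-0.03398824  0.19764417 -3.28795162]
slope [-0.00684913 -0.00413173] z 0.038708343834208764
```

View pics/w13.png

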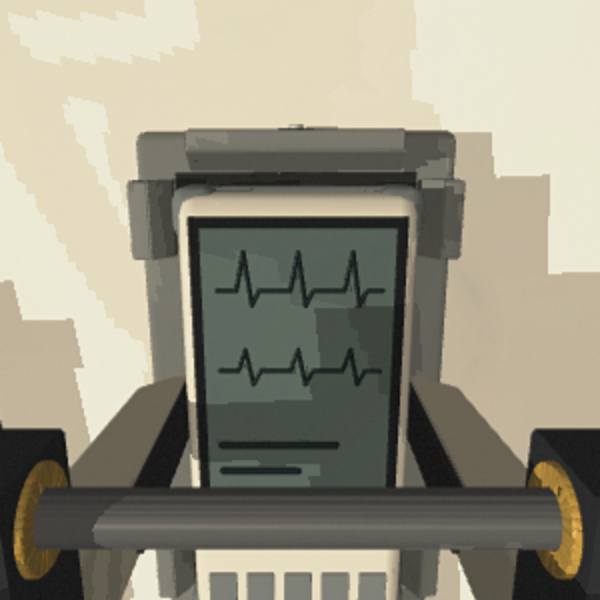

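The monitor (298) is inside the pocket (297) without contact. Lowering the last 2–3 mm, releasing and retreating.

>>> jog_arm(
  deltas="0 0 0.0012 0 0 0 55; 0 0 0.001 0 0 0 55; 0 0 0.0005 0 0 0 55; 0 0 0 0 0 0 55; 0 0 0 0 0 0 74; 0 0 0 0 0 0 78; 0 0 0 0 0 0 84; 0 0 0 0 0 0 84; 0 0 -0.01 0 0 0 84; 0 0 -0.03 0 0 0 84; 0 0 -0.04 0 0 0 84; 0 0 -0.04 0 0 0 84; -0.03 -0.02 -0.03 0 0 0 84; -0.03 -0.03 -0.02 0 0 0 84; -0.03 -0.03 0 0 0 0 84; -0.03 -0.03 0 0 0 0 84; -0.02 -0.02 0 0 0 0 84; 0 0 0 0 0 0 84; 0 0 0 0 0 0 84",
)

```text
time: 26.17
tool_pos: [0.5187, -0.1669, 0.2049]
tcp_rot: [3.136, -0.174, 0.003]
force: [-0.5, -0.1, -0.0]
gripper_width: 0.0784
gripper_force: 0.0
```

Run:
```python
from h import *
s,yaw,M=pose(); print(s["tool_pos"],s["force"]); im,d,W=cloud("wrist"); cv2.imwrite("pics/w14.png",im[:,:,::-1])
im2,d,V=cloud("side")
for c,I,U in(("w",im,W),("side",im2,V)):
  x,y,z=np.moveaxis(U,-1,0)
  for n,(cx,cy,a,h) in dict(mon=(.636,-.304,-.112,.036),oxi=(.6145,-.16,-.015,.034),met=(.602,.167,-.02,.032),pag=(.59,.0105,-.106,.030)).items():
    L,B=C[n][2:4]; u=(x-cx)*np.cos(a)+(y-cy)*np.sin(a); v=-(x-cx)*np.sin(a)+(y-cy)*np.cos(a)
    m=(abs(u)<L/2000-.008)&(abs(v)<B/2000-.009)&(z<.06)
    if m.sum()<30: print(c,n,"few"); continue
    A=np.c_[u[m],v[m],np.ones(m.sum())]; k=np.linalg.lstsq(A,z[m],rcond=None)[0]; print(c,n,"slopes",k[:2].round(3),"z",k[2].round(4),"expect",h,m.sum())
```

```text
[ 0.51869431 -0.16690709  0.20488514] [-0.47993302 -0.11591865 -0.0240708 ]
w mon slopes [ 0.004 -0.001] z 0.0359 expect 0.036 6625
w oxi slopes [0.003 0.   ] z 0.0338 expect 0.034 4335
w met slopes [ 0.004 -0.007] z 0.0321 expect 0.032 1258
w pag slopes [ 0.002 -0.004] z 0.03 expect 0.03 1157
side mon slopes [ 0.015 -0.05 ] z 0.0367 expect 0.036 303
side oxi slopes [-0.004 -0.076] z 0.0349 expect 0.034 215
side met slopes [0.004 0.011] z 0.0328 expect 0.032 198
side pag slopes [ 0.027 -0.019] z 0.031 expect 0.03 94
```

View pics/w14.png

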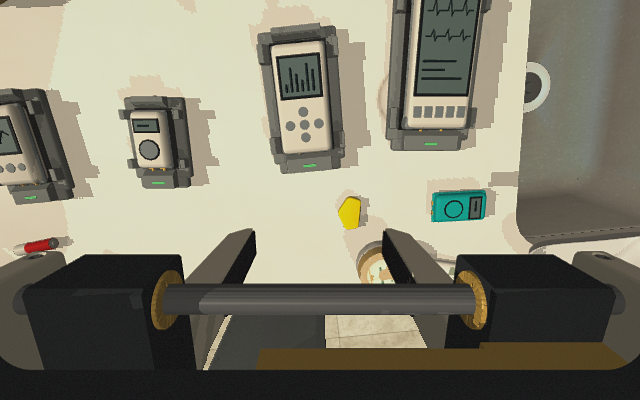

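All four devices are flat at their expected heights, screens up, with contacts at the lamp ends: meter (15,145), pager (153,140), oximeter (303,95), monitor (440,70). The jar stands untouched, and the gripper is clear of everything.

```bash
python3 -c "
from plant import *
print(workorder.sign_off())"
```

```text
the job is handed in; nothing more can be done
None
```

All four devices are in their own cradles, screen up with contacts at the lamp end, each measured flat and fully down. Nothing was dropped, the jar and dropper were not touched, and I signed the job off at about 26 s.

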